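Hook a fret saw's slipped blade and tension it by feel

TASK

The bench fret saw's blade has slipped off its top hook and leans forward. Push it back until it rests against the hook's back wall, its top pin over the hook, then wind the handwheel clockwise until the blade is firmly tensioned: the wheel turns easily at first and is right when it takes about 8 to 9 N at the crank handle (0.6 Nm) to keep it turning; do not force it much beyond that. Then let go; do not push the tape roll, the disc or the pine block about.

Things in the scene. Friction and masses are not known exactly. Their poses are not given: they have to be found in the camera images.
- saw: grey cast bench fret saw bolted to the bench, foot 365 x 126 mm. Origin: on the bench top, 27 mm to the rear of the foot's middle. Its -x axis points to the front (blade, table), +x to the rear (handwheel), z up. Column fork and bridge: x -10 to 129 mm, 50 mm wide, up to 214 mm high. A motor sticks out at x 17 to 83 mm to y = -98 mm, up to 94 mm high
- table_slot (a point): on the table's top above the blade's lower pin (saw frame x = -150, y = 0, z = 75 mm). Aluminium table, 160 x 154 mm, 8 mm thick, x -230 to -70 mm; in its dark throat plate a slot 7 mm wide runs along x from -167 to -132 mm
- blade: loose steel saw blade, 138 mm long, 12 mm wide (its x, teeth at -x), 2.6 mm thick, with a cross pin (5 mm thick, 34 mm long, along y) at each end. Origin: middle of the lower pin, captive in a spring jaw under the table about 40 mm above the bench (+-4); z up the blade. It swings about this pin in the saw's xz plane and starts leaning 16 degrees to the front, on the slot's end
- blade_top_pin (a point): middle of the blade's top pin, 130 mm up the blade. The blade's upper 95 mm stand above the table, free to be pushed from the front. A light push (under 2 N) swings it back until it stops on the hook's back wall, 2 to 4 degrees past upright; there it stays by its own weight, the pin 3 to 20 mm above the hook
- upper_arm: grey rocker arm. Origin: its pivot, x = 20, y = 0, z = 166 mm in the saw's frame; -x along the arm to the front (hook), z up. With the blade slack its front hangs 3 to 6 degrees down; winding raises the hook 2.6 mm per radian until it takes the top pin with it and pulls the blade tight. The arm is 28 mm thick, 26 mm wide and ends 100 mm behind the pivot, under the wheel's screw
- hook_seat (a point): where the top pin's middle lies in the hook, at x = -162 mm of the arm: a dark head 36 mm wide, reaching 30 mm above and 16 mm below this point. Its back wall stands 6 mm behind this point (it stops the blade's rear edge); before the wall two ledges 10 mm apart slope down to the rear, their lip 7 mm before this point. The blade goes between the ledges, its pin lies across them
- tension_wheel: dark iron handwheel on a vertical screw, at x = 105 mm, y = 0 of the saw. 154 mm across, rim 14 mm thick, hub 32 mm; three spokes 12 mm wide and 9 mm thick at 0, 120 and 240 degrees from the wheel's own x axis, which points to the crank handle; open windows between them from 16 to 64 mm radius. Origin: on the axis at the rim's underside, 252 to 256 mm above the bench at the start
- wheel_hub (a point): top of the hub, on the axis. Clockwise from above tightens and sinks the wheel 1.4 mm per rad; 28 mm are free below it. Torque to turn it: 0.06 Nm while slack; after a hidden 3 to 12 rad it rises some 0.17 Nm per rad. Right: 0.6 Nm (8.5 N at 70 mm radius); 0.45 to 0.8 will do, over 1.1 overstrains. Feel it while turning: at rest the screw holds itself and the push fades
- crank_handle (a point): top of the black crank handle (23 mm thick, 34 mm high, upright) on the wheel's rim, 70 mm from the axis, 49 mm above the wheel's origin
- masking_tape: bystander: roll of masking tape, 104 mm across, 24 mm high, origin under its middle
- disc_offcut: bystander: round wooden offcut, 124 mm across, 12 mm thick, origin under its middle
- test_block_1: bystander: pine block, 60 x 90 x 38 mm, origin under its middle

How it is judged (in metres and radians):
On the way, in this order (a step that is already met when the one before it is completed fails the run):
1. the blade stands back in the hook: its top pin is behind the ledges' lip (x of blade_top_pin in the frame of upper_arm above -0.167 m), for 0.3 s.
2. the blade is under tension: it pulls on the hook with more than 35 N (contact force between blade and upper_arm above 35 N), for 0.3 s.
At the end, for the whole second after the job is handed in: the blade's top pin lies in the hook and the blade pulls on the hook with 35 to 100 N (0.36 to 0.9 Nm at the wheel when last wound), the wheel at rest (contact force between blade and upper_arm between 35 and 100 N and x of blade_top_pin in the frame of upper_arm above -0.167 m and angular speed of tension_wheel below 0.15 rad/s); the robot touches nothing.
It fails at once if the blade is overstrained: it pulls on the hook with more than 130 N (contact force between blade and upper_arm above 130 N).
It fails at once if a bystander is pushed more than 30 mm (distance of any of masking_tape, disc_offcut, test_block_1 from where it was at the start of the episode above 0.03 m).
It also fails if it takes over 72 s, if anything falls off the work surface, if the arm or the gripper's body presses on something with over 40 N, if the wrist force passes 120 N, or if a joint passes its speed limit or range.

ROBOT

A 6-joint arm with a two-finger parallel gripper is mounted at the origin on a cart in front of the work surface, level with it; the furniture and walls round the work are solid. World frame = base frame: x ahead of the robot, y to its left, z up, the work surface at z = 0. Lengths are in mm, angles in rad, forces in N, time in s.
With the tool pointing down it reaches from about 275 to 750 mm from the base axis. Payload 10.2 kg.
Tool frame: the origin (TCP) lies between the finger pads; the fingertips stand 14 mm ahead of it and the grasp point (between the pads) lies 5 mm behind it (tip_reach is the distance from the TCP to the fingertips, in mm); z points along the fingers, y is the line along which they close (so a half turn about z gives the same grasp; the last joint's range is limited). The gripper opens to 85 mm and grips with 20 to 120 N. Pads are 22 mm wide; open, the fingers measure 114 mm over their backs; the gripper's body (76 mm by 85 mm) begins 54 mm behind the grasp point. The pads swing forward as they close: fully open they stand 13 mm farther back than shut.
Start: joints at [-1.511, 0.313, 1.498, -0, 1.331, -0.223], TCP at [146.486, -504.156, 215.794] pointing down, gripper open.
Joint ranges: [-2.94, 2.94], [-0.97, 2.17], [0.19, 2.56], [-1.23, 4.37], [0.02, 3.11], [-2.88, 2.88]. Speed limits (rad/s): [2.39, 2.39, 3.01, 3.14, 3.14, 3.14].

INTERFACE

Orientations are given as a unit quaternion [w, x, y, z].
In Python, from rig import * gives the robot as it stands.
- The arm moves only by the tool arm_command, never from a script. Its argument "steps" is a list that holds one entry, the list of rows, each a list of 7 numbers: the opening, from 0 (shut) to 1 (fully open), then the shift along the tool's x, y, z each as a share of 0.05 m, from -1 to 1, then the turn, a rotation vector about the tool's x, y, z each as a share of 0.15 rad, from -1 to 1. A call has 1 to 8 rows; each row shifts and turns the commanded pose from where the row before left it, along the tool's axes as they then stand; what a row does not reach is not made up. A row lasts 1/8 s, in which the tool goes at most 62.5 mm and 10.7 degrees, less where a joint would pass 70% of its speed; a pose out of reach is approached as far as the arm can. A call with a number of a shift or a turn outside -1 to 1 is refused whole. A call with a gripper value outside its range is refused whole. The fingers move at their own pace and stop on an object; "squeeze" is the grip in N (left out, the last holds). Time passes only in rows, so rows that do not move let the fingers close. It gives the time, the measured TCP pose, the force, the opening and the grip force at its end, in the units of the state.
- sense(): the state, without advancing time (a new reading comes with each control period).
- capture(name): name is "scene" or "top"; returns the picture (400x640x3 uint8, red, green, blue); there is no depth.
- get_calibration(name): a dict with "intrinsics" (3x3 intrinsics, pixels), "rvec" (rotation vector, rad) and "tvec" (3), from world to camera coordinates, as OpenCV has them. Camera axes: x right, y down, z forward; pixel columns grow to the right and rows downward; lengths in mm; the calibration is good to about 2 mm. A picture is of the moment at which its call begins. get_calibration takes no time and is no camera call.
- finish_job(): hands the job in; it is judged then, once.
The state is a dict: "time_s": time; "joints": joint angles; "dq": joint speeds; "tau": joint torques, N m; "eef_pos": TCP position; "ee_rot": TCP orientation; "force": force on the tool from outside, world axes, zero at the start; "wrist_torque": the same for the moment, N m; "grip_width": opening from 0.0 (shut) to 1.0 (fully open); "grip_force": force on a finger pad.
Only numpy, scipy, OpenCV 4.12 (cv2) and the standard library are available. Lean on these libraries where they do the work, as an engineer would, in place of code of your own. Each camera call takes 0.05 s, during which the arm holds its last target. There are 200 camera calls.

## Working session

There is one attempt and no reset: what is moved stays moved. The work goes in short steps, Python scripts to look and compute and a tool call to move; the robot and the scene stay as the last step left them, time stands still between calls to the robot, and variables do not carry over. Pictures are saved under pics/ and viewed, at most 10 in all, crops included, and the job is handed in when it is done.

Besides the shell and the picture viewer there is one more tool, called after ">>>" as name([rows], argument=value, ...), one row to a line, values as JSON. arm_command: Moves the arm, as the interface text tells. Its arguments: {"type":"object","properties":{"steps":{"type":"array"},"squeeze":{"type":"number"}},"required":["steps"]}

```bash
mkdir -p pics; ls
python3 - <<'E'
from rig import *
import cv2
for n in("scene","top"):
    cv2.imwrite(f"pics/{n}0.png",capture(n)[:,:,::-1]); c=get_calibration(n); print(n,c)
print(sense())
E
```

```text
pics
scene {'intrinsics': array([[398.42849885,   0.        , 317.57735442],
       [  0.        , 398.42849885, 200.93691556],
       [  0.        ,   0.        ,   1.        ]]), 'rvec': array([ 1.137029  , -2.20538274,  1.120217  ]), 'tvec': array([265.14728984, 430.08717939, 861.93756036])}
top {'intrinsics': array([[397.11312058,   0.        , 319.00448801],
       [  0.        , 397.11312058, 200.36277808],
       [  0.        ,   0.        ,   1.        ]]), 'rvec': array([ 2.17450263, -2.18137206,  0.07669364]), 'tvec': array([ -35.39105282,  560.43658353, 1524.69491241])}
{'time_s': 0.1, 'joints': array([-1.51139164e+00,  3.13362951e-01,  1.49837437e+00, -2.67975119e-06,
        1.33101150e+00, -2.23446474e-01]), 'dq': array([ 0.00023257, -0.00257339, -0.00211001,  0.00144851,  0.00130332,
       -0.00192656]), 'tau': array([ 3.24509136e-03, -4.12894893e+01, -2.60139585e+01, -1.01889891e-04,
        3.00638567e-03,  2.21890453e-06]), 'eef_pos': array([ 146.47328409, -503.88648938,  215.30323872]), 'ee_rot': array([-5.76245363e-04,  9.90015849e-01,  1.40954899e-01,  4.60646872e-05]), 'force': array([ 0.2260074 , -0.46370766, -0.30616252]), 'wrist_torque': array([ 0.04554275,  0.00625736, -0.02251271]), 'grip_force': 0.0, 'grip_width': 0.9987909460804542}
```

View pics/scene0.png

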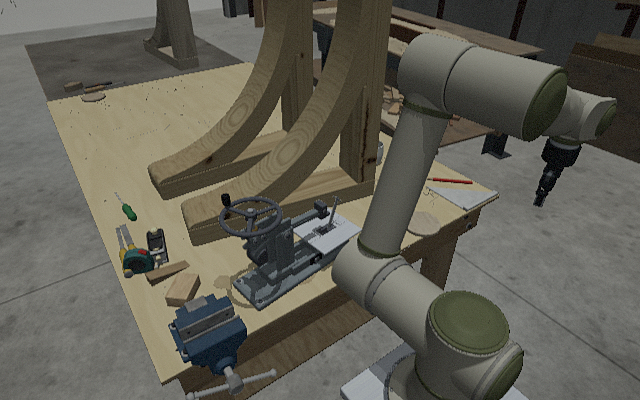

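View pics/top0.png

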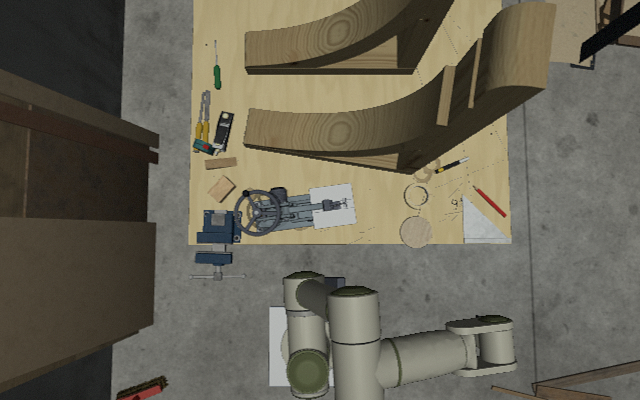

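The scene view shows the saw, with the wheel near (250,215), its crank near (226,198) and the hook near (320,210). The top view shows the wheel at (259,213) and the table at (333,206), so the saw's front points to the right. I'll enlarge both.

Run:
```python
import cv2
a=cv2.imread("pics/scene0.png")[180:310,210:370]; cv2.imwrite("pics/sc.png",cv2.resize(a,None,fx=4.5,fy=4.5,interpolation=cv2.INTER_CUBIC))
b=cv2.imread("pics/top0.png")[175:250,225:365]; cv2.imwrite("pics/tc.png",cv2.resize(b,None,fx=5.5,fy=5.5,interpolation=cv2.INTER_CUBIC))
```

```text
(no output)
```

View pics/sc.png

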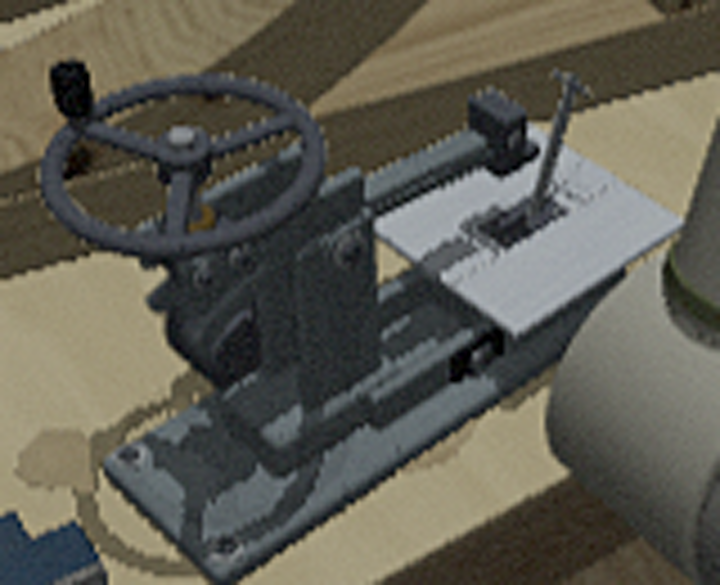

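View pics/tc.png

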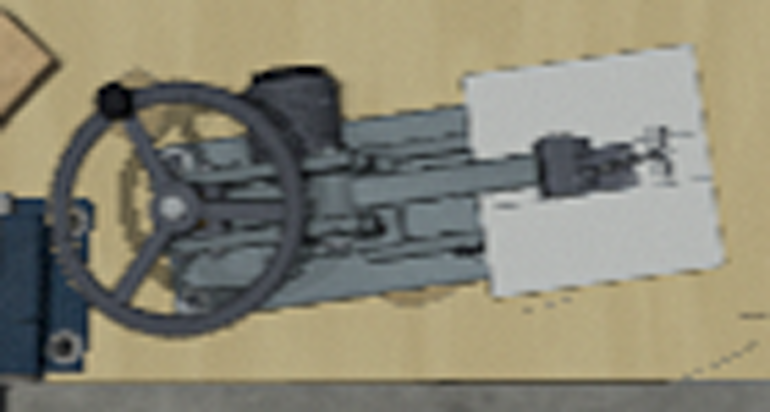

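Scene crop: hub at (183,135), crank top at (70,70), hook head at (497,130), pin at (572,80). Top crop: hub at (173,207), crank at (115,98), and table corners at (467,77), (690,45), (722,265) and (492,298).

```bash
cat > h.py <<'E'
import numpy as np, cv2
from rig import *
from scipy.spatial.transform import Rotation as R
def ray(n,uv):
    c=get_calibration(n); Rm=cv2.Rodrigues(c["rvec"])[0]
    d=Rm.T@np.linalg.solve(c["intrinsics"],[*uv,1.]); return -Rm.T@c["tvec"], d/np.linalg.norm(d)
def onz(n,uv,z):
    o,d=ray(n,uv); return o+d*(z-o[2])/d[2]
def tri(u1,u2):
    a,d=ray("scene",u1); b,e=ray("top",u2)
    s=np.linalg.lstsq(np.c_[d,-e],b-a,rcond=None)[0]; p,q=a+s[0]*d,b+s[1]*e
    return (p+q)/2, np.linalg.norm(p-q)
S=lambda x,y:((x+.5)/4.5+209.5,(y+.5)/4.5+179.5)
T=lambda x,y:((x+.5)/5.5+224.5,(y+.5)/5.5+174.5)
E
python3 - <<'E'
from h import *
np.set_printoptions(precision=1,suppress=True)
C=np.array([onz("top",T(*p),75)[:2] for p in[(467,77),(690,45),(722,265),(492,298)]])
print(C,C.mean(0))
f=(C[1]+C[2]-C[0]-C[3]); yaw=np.arctan2(-f[1],-f[0]); 
# saw +x direction = -f
print("yaw",yaw)
xr=np.array([np.cos(yaw),np.sin(yaw)]); yr=np.array([-xr[1],xr[0]])
tc=C.mean(0); O=tc+150*xr; print("origin",O)
print("wheel pred",O+105*xr)
for n,a,b in[("hub",(183,133),(173,207)),("crank",(70,70),(115,98)),("hookhead",(497,125),(563,166)),("pin",(570,80),(660,152))]:
    p,e=tri(S(*a),T(*b)); print(n,p,e,"saw",(p[:2]-O)@xr,(p[:2]-O)@yr)
print("hub z275",onz("top",T(173,207),275), "crank z303",onz("top",T(115,98),303))
for n,z in[((105,50),0)]:pass
j=sense()["joints"];print(R.from_quat(np.roll(sense()["ee_rot"],-1)).as_matrix())
E
```

```text
[[ 600.8   -1.9]
 [ 622.3 -154.8]
 [ 471.6 -175.2]
 [ 449.7  -18.7]] [536.1 -87.6]
yaw 1.710227696719385
origin [515.2  60.9]
wheel pred [500.6 164.9]
hub [502.3 164.9 279.6] 0.08570353246671256 saw 104.80614086797375 -1.638215356403883
crank [565.5 197.1 297.2] 1.4010945620762512 saw 127.9174375361249 -68.73344512189468
hookhead [534.3 -65.2 164.3] 2.638355941805217 saw -127.52919767609043 -1.3099079408508771
pin [ 541.9 -128.3  169.1] 0.0775135438088374 saw -191.03468056831153 -0.1440130513176925
hub z275 [502.5 165.7 275. ] crank z303 [564.6 195.4 303. ]
[[ 1.   0.3 -0. ]
 [ 0.3 -1.   0. ]
 [ 0.  -0.  -1. ]]
```

>>> arm_command([
  [[0,0.95,-0.37,0.05,0,0,0],[0,0.95,-0.37,0.05,0,0,0],[0,0.95,-0.37,0.05,0,0,0],[0,0.95,-0.37,0.05,0,0,0],[0,0.95,-0.37,0.05,0,0,0],[0,0.95,-0.37,0.05,0,0,0],[0,0.95,-0.37,0.05,0,0,0],[0,0.95,-0.37,0.05,0,0,0]],
])

```text
time_s: 1.1
eef_pos: [471.2, -254.7, 195.5]
ee_rot: [-0.0, 0.99, 0.141, -0.0]
force: [0.7, -1.5, -0.2]
grip_width: 0.003
grip_force: 0.0
```

>>> arm_command([
  [[0,0.95,-0.37,0.05,0,0,0],[0,0.95,-0.37,0.05,0,0,0],[0,0,0,0,0,0,0.95],[0,0,0,0,0.85,0,0],[0,0,0,0,0.85,0,0],[0,0,0,0,0.85,0,0],[0,0,0,0,0.85,0,0],[0,0,0,0,0,0,0]],
])

```text
time_s: 2.1
eef_pos: [550.6, -195.1, 189.1]
ee_rot: [-0.252, 0.965, 0.067, -0.019]
force: [-0.0, -0.4, -0.5]
grip_width: 0.003
grip_force: 0.0
```

```bash
cat >> h.py <<'E'
O=np.array([515.2,60.9,0]); yaw=1.710; SR=R.from_euler("z",yaw).as_matrix()
def st(target=None):
    s=sense(); M=R.from_quat(np.roll(s["ee_rot"],-1)).as_matrix(); p=s["eef_pos"]
    np.set_printoptions(precision=3,suppress=True)
    print("t",s["time_s"],"saw",SR.T@(p-O),"F saw",SR.T@s["force"],"M",s["wrist_torque"],"w",s["grip_width"],s["grip_force"]); print(SR.T@M); print("q",s["joints"])
    if target is not None: d=M.T@(O+SR@np.array(target)-p); print("shift shares",d/50)
    return s,M
E
python3 -c "
from h import *
st([-225,0,122])"
```

```text
t 2.1 saw [-258.426    0.457  189.061] F saw [-0.343  0.09  -0.487] M [-0.255 -0.022  0.04 ] w 0.0030695151205491285 0.0
[[-0.001 -0.872  0.489]
 [-1.     0.002  0.001]
 [-0.002 -0.489 -0.872]]
q [-0.698  0.652  1.139  0.337  1.737  0.725]
shift shares [0.011 0.073 1.497]
```

>>> arm_command([
  [[0,0,0.04,0.75,0,0,0],[0,0,0.04,0.75,0,0,0],[0,0,-0.1,0.056,0,0,0],[0,0,-0.1,0.056,0,0,0],[0,0,-0.1,0.056,0,0,0],[0,0,-0.1,0.056,0,0,0],[0,0,-0.1,0.056,0,0,0],[0,0,-0.1,0.056,0,0,0]],
])

```text
time_s: 3.1
eef_pos: [541.5, -126.9, 123.5]
ee_rot: [-0.252, 0.965, 0.068, -0.018]
force: [0.5, 0.1, -0.8]
grip_width: 0.001
grip_force: 0.1
```

```bash
python3 -c "
from h import *
st([-171,0,122])
cv2.imwrite('pics/p1.png',cv2.resize(capture('scene')[170:290,210:370,::-1],None,fx=4.5,fy=4.5,interpolation=2))"
```

```text
t 3.1 saw [-189.615   -0.034  123.458] F saw [-0.013 -0.468 -0.828] M [-0.282 -0.074  0.027] w 0.0009754189922276072 0.09069095947779715
[[ 0.001 -0.873  0.488]
 [-1.    -0.001  0.   ]
 [ 0.    -0.488 -0.873]]
q [-0.621  0.628  1.36   0.362  1.525  0.724]
shift shares [-0.    -0.311  0.207]
```

View pics/p1.png

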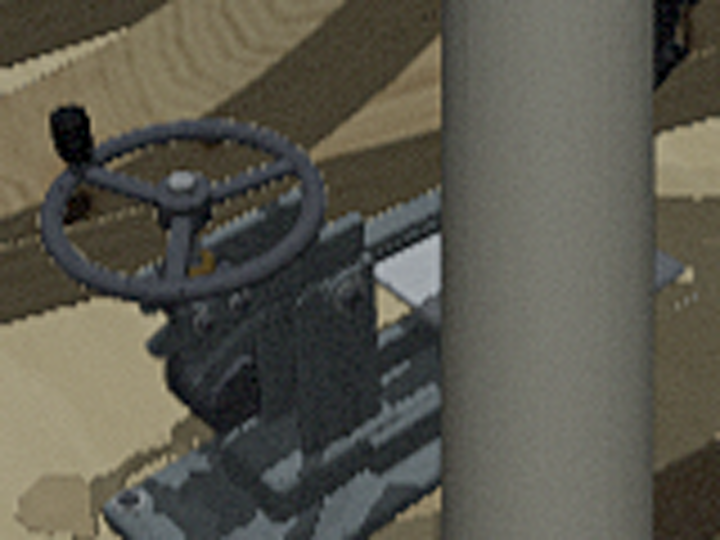

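The upper arm hides the blade in this view, so I'll continue by force.

>>> arm_command([
  [[0,0,-0.04,0.023,0,0,0],[0,0,-0.04,0.023,0,0,0],[0,0,-0.04,0.023,0,0,0],[0,0,-0.04,0.023,0,0,0],[0,0,-0.04,0.023,0,0,0],[0,0,-0.04,0.023,0,0,0],[0,0,0,0,0,0,0]],
])

```text
time_s: 4.03
eef_pos: [539.6, -113.3, 123.2]
ee_rot: [-0.252, 0.965, 0.068, -0.018]
force: [-0.1, 0.1, -0.7]
grip_width: 0.002
grip_force: 0.1
```

```bash
python3 -c "
from h import *
st([-171,0,122])"
```

```text
t 4.025 saw [-175.87     0.013  123.214] F saw [ 0.06   0.061 -0.746] M [-0.249 -0.032 -0.018] w 0.0016595175209848313 0.05474334204336628
[[ 0.001 -0.873  0.488]
 [-1.    -0.001  0.001]
 [-0.    -0.488 -0.873]]
q [-0.605  0.613  1.386  0.368  1.509  0.734]
shift shares [ 0.    -0.073  0.069]
```

>>> arm_command([
  [[0,0,-0.035,0.02,0,0,0],[0,0,-0.035,0.02,0,0,0],[0,0,0,0,0,0,0]],
])

```text
time_s: 4.4
eef_pos: [539.0, -109.3, 123.2]
ee_rot: [-0.252, 0.965, 0.068, -0.018]
force: [0.3, -0.6, 1.0]
grip_width: -0.002
grip_force: 0.0
```

>>> arm_command([
  [[0,0,-0.035,0.02,0,0,0],[0,0,0,0,0,0,0]],
])

```text
time_s: 4.65
eef_pos: [538.8, -107.3, 123.2]
ee_rot: [-0.252, 0.965, 0.068, -0.018]
force: [-0.2, -0.9, -0.6]
grip_width: -0.002
grip_force: 0.0
```

>>> arm_command([
  [[0,0,-0.035,0.02,0,0,0],[0,0,0,0,0,0,0]],
])

```text
time_s: 4.9
eef_pos: [538.5, -105.3, 123.1]
ee_rot: [-0.252, 0.965, 0.068, -0.018]
force: [-0.3, -0.4, 0.8]
grip_width: 0.0
grip_force: 0.0
```

>>> arm_command([
  [[0,0,-0.035,0.02,0,0,0],[0,0,0,0,0,0,0]],
])

```text
time_s: 5.15
eef_pos: [538.2, -103.3, 123.1]
ee_rot: [-0.252, 0.965, 0.068, -0.018]
force: [0.8, -0.7, 0.8]
grip_width: -0.002
grip_force: 0.0
```

>>> arm_command([
  [[0,0,-0.035,0.02,0,0,0],[0,0,0,0,0,0,0]],
])

```text
time_s: 5.4
eef_pos: [537.9, -101.3, 123.1]
ee_rot: [-0.252, 0.965, 0.068, -0.018]
force: [0.9, -1.0, 0.4]
grip_width: -0.004
grip_force: 0.0
```

>>> arm_command([
  [[0,0,-0.035,0.02,0,0,0],[0,0,0,0,0,0,0]],
])

```text
time_s: 5.65
eef_pos: [537.6, -99.3, 123.1]
ee_rot: [-0.252, 0.965, 0.068, -0.018]
force: [0.1, -0.3, -0.4]
grip_width: -0.004
grip_force: 0.0
```

```bash
python3 -c "
from h import *
st([-171,0,122])
cv2.imwrite('pics/p2.png',cv2.resize(capture('top')[175:250,225:365,::-1],None,fx=5.5,fy=5.5,interpolation=2))"
```

```text
t 5.65 saw [-161.764    0.046  123.088] F saw [-0.309 -0.08  -0.419] M [-0.225 -0.014  0.004] w -0.003931116683974804 0.033923819137271494
[[ 0.001 -0.873  0.488]
 [-1.    -0.001  0.001]
 [-0.    -0.488 -0.873]]
q [-0.587  0.599  1.411  0.374  1.493  0.745]
shift shares [ 0.001  0.172 -0.071]
```

View pics/p2.png

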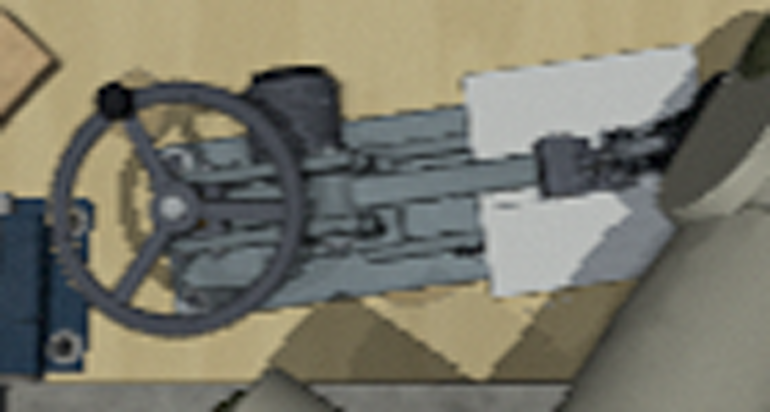

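The tool is at the blade and the pin is near (615,150), just in front of the hook head. There is no stop force yet, so I'll keep going in small steps.

>>> arm_command([
  [[0,0,-0.035,0.02,0,0,0],[0,0,0,0,0,0,0]],
])

```text
time_s: 5.95
eef_pos: [537.3, -97.3, 123.1]
ee_rot: [-0.252, 0.965, 0.068, -0.018]
force: [0.2, -0.5, -0.3]
grip_width: -0.002
grip_force: 0.0
```

>>> arm_command([
  [[0,0,-0.035,0.02,0,0,0],[0,0,0,0,0,0,0]],
])

```text
time_s: 6.2
eef_pos: [537.1, -95.3, 123.1]
ee_rot: [-0.252, 0.965, 0.068, -0.018]
force: [0.8, 0.4, 1.0]
grip_width: 0.002
grip_force: 0.0
```

>>> arm_command([
  [[0,0,-0.035,0.02,0,0,0],[0,0,0,0,0,0,0]],
])

```text
time_s: 6.45
eef_pos: [536.8, -93.3, 123.0]
ee_rot: [-0.252, 0.965, 0.068, -0.018]
force: [-0.4, -0.1, -0.8]
grip_width: 0.0
grip_force: 0.0
```

>>> arm_command([
  [[0,0,-0.035,0.02,0,0,0],[0,0,0,0,0,0,0]],
])

```text
time_s: 6.7
eef_pos: [536.5, -91.3, 123.0]
ee_rot: [-0.252, 0.965, 0.068, -0.018]
force: [-0.0, 0.6, 0.4]
grip_width: -0.006
grip_force: 0.0
```

>>> arm_command([
  [[0,0,-0.035,0.02,0,0,0],[0,0,0,0,0,0,0]],
])

```text
time_s: 6.95
eef_pos: [536.2, -89.3, 123.0]
ee_rot: [-0.252, 0.965, 0.068, -0.018]
force: [-0.5, 0.7, 0.0]
grip_width: -0.001
grip_force: 0.0
```

```bash
python3 -c "
from h import *
st([-171,0,122])
a=cv2.imread('pics/top0.png')[190:220,305:355]; b=capture('top')[190:220,305:355,::-1]
cv2.imwrite('pics/p3.png',cv2.convertScaleAbs(cv2.resize(np.hstack([a,b]),None,fx=8,fy=8,interpolation=2),alpha=1.6))"
```

```text
t 6.95 saw [-151.687    0.031  123.001] F saw [0.808 0.376 0.023] M [-0.237  0.019  0.025] w -0.0009614031346195983 0.0
[[ 0.001 -0.873  0.488]
 [-1.    -0.001  0.001]
 [-0.    -0.488 -0.873]]
q [-0.574  0.589  1.429  0.379  1.482  0.753]
shift shares [ 0.     0.347 -0.171]
```

View pics/p3.png

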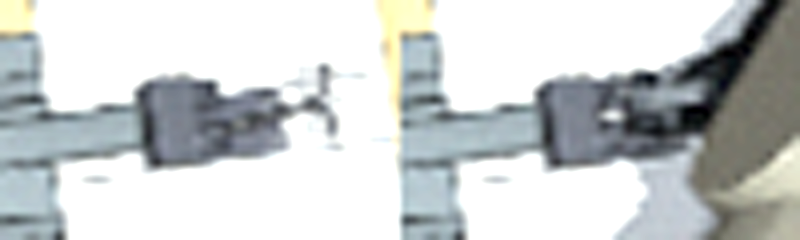

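In the right-hand half the blade's top (bright, 610,115) stands against the hook head, about 48 mm behind where its pin was. I'll retreat and check.

>>> arm_command([
  [[0,0,0.7,-0.39,0,0,0],[0,0,0.7,-0.39,0,0,0],[0,0,0,-0.9,-0.85,0,0],[0,0,0,-0.9,-0.85,0,0],[0,0,0,-0.9,-0.85,0,0],[0,0,0,-0.9,-0.85,0,0],[0,0,0.8,0,0,0,0],[0,0,0.8,0,0,0,0]],
])

```text
time_s: 8.0
eef_pos: [566.7, -303.7, 293.0]
ee_rot: [0.0, 0.997, 0.071, 0.001]
force: [0.1, -0.1, -0.9]
grip_width: 0.003
grip_force: 0.0
```

```bash
python3 -c "
from h import *
st([105,0,340])
a=capture('scene')[180:250,270:370,::-1]; b=capture('top')[185:225,300:360,::-1]
a=cv2.resize(a,(500,350),interpolation=2); b=cv2.resize(b,(500,333),interpolation=2)[:,:290]
cv2.imwrite('pics/p4.png',cv2.convertScaleAbs(np.hstack([a[:333],b]),alpha=1.3))"
```

```text
t 8.0 saw [-368.234   -0.433  292.979] F saw [-0.085 -0.04  -0.909] M [-0.021 -0.007 -0.002] w 0.0026364500259733106 0.0
[[ 0.002 -1.    -0.001]
 [-1.    -0.002 -0.001]
 [ 0.001  0.001 -1.   ]]
q [-0.674  0.559  0.938  0.     1.643  0.755]
shift shares [ 0.015 -9.464 -0.95 ]
```

View pics/p4.png

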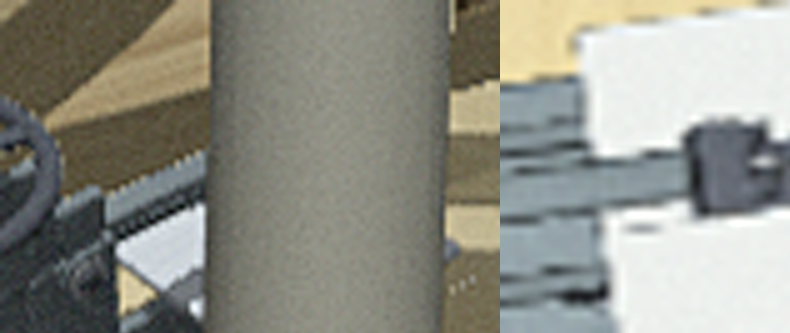

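>>> arm_command([
  [[0,0,-0.95,-0.19,0,0,0],[0,0,-0.95,-0.19,0,0,0],[0,0,-0.95,-0.19,0,0,0],[0,0,-0.95,-0.19,0,0,0],[0,0,-0.95,-0.19,0,0,0],[0,0,-0.95,0,0,0,0],[0,0,-0.95,0,0,0,0],[0,0,-0.95,0,0,0,0]],
])

```text
time_s: 9.1
eef_pos: [512.5, 74.9, 339.7]
ee_rot: [-0.0, 0.998, 0.07, 0.0]
force: [1.0, -0.3, 0.5]
grip_width: -0.002
grip_force: 0.0
```

>>> arm_command([
  [[0.85,0,-0.95,0,0,0,0],[0.85,0,-0.9,0,0,0,0],[0.85,0,0,0,0,0,-1],[0.85,0,0,0,0,0,-1],[0.85,0,0,0,0,0,-1],[0.85,0,0,0,0,0,-1],[0.85,0,0,0,0,0,-1],[0.85,0,0,0,0,0,-1]],
])

```text
time_s: 10.1
eef_pos: [499.9, 164.9, 339.6]
ee_rot: [-0.0, 0.866, 0.499, 0.0]
force: [-0.8, -0.1, -0.4]
grip_width: 0.849
grip_force: 0.0
```

>>> arm_command([
  [[0.85,0,0,0,0,0,-1],[0.85,0,0,0,0,0,-1],[0.85,0,0,0,0,0,-1],[0.85,0,0,0,0,0,-1],[0.85,0,0,0,0,0,-1],[0.85,0,0,0,0,0,-1],[0.85,0,0,0,0,0,-1],[0.85,0,0,0,0,0,-1]],
])

```text
time_s: 11.1
eef_pos: [499.9, 164.9, 339.6]
ee_rot: [-0.0, 0.433, 0.901, 0.0]
force: [-0.2, -0.7, 0.3]
grip_width: 0.85
grip_force: 0.0
```

>>> arm_command([
  [[0.85,0,0,0,0,0,-1],[0.85,0,0,0,0,0,-1],[0.85,0,0,0,0,0,-1],[0.85,0,0,0,0,0,-1],[0.85,0,0,0,0,0,-1],[0.85,0,0,0,0,0,-1],[0.85,0,0,0,0,0,-1],[0.85,0,0,0,0,0,-1]],
])

```text
time_s: 12.1
eef_pos: [499.9, 164.9, 339.6]
ee_rot: [-0.0, -0.151, 0.988, 0.0]
force: [-0.4, -0.3, 0.5]
grip_width: 0.848
grip_force: 0.0
```

>>> arm_command([
  [[0.85,0,0,0,0,0,-1],[0.85,0,0,0,0,0,-1],[0.85,0,0,0,0,0,-1],[0.85,0,0,0,0,0,-1],[0.85,0,0,0,0,0,-1],[0.85,0,0,0,0,0,-1],[0.85,0,0,0,0,0,-1],[0.85,0,0,0,0,0,-1]],
])

```text
time_s: 13.1
eef_pos: [496.2, 189.6, 339.1]
ee_rot: [-0.004, -0.667, 0.745, -0.006]
force: [0.3, 0.4, 0.3]
grip_width: 0.848
grip_force: 0.0
```

```bash
cat >> h.py <<'E'
def wh(z,c=(502,165.2)):
    s,M=st(); y=np.degrees(np.arctan2(M[1,1],M[0,1])); d=M.T@(np.array([*c,z])-s["eef_pos"])
    print("tool y yaw",y,"shares",d/50,"pos",s["eef_pos"],"Mz",s["wrist_torque"][2])
E
python3 -c "
from h import *
wh(252)
a=capture('scene')[160:280,210:370,::-1]
cv2.imwrite('pics/p5.png',cv2.convertScaleAbs(cv2.resize(a,None,fx=4.5,fy=4.5,interpolation=2),alpha=1.3))"
```

```text
t 13.1 saw [130.052   0.954 339.114] F saw [ 0.351 -0.328  0.339] M [ 0.015 -0.009  0.082] w 0.8476755701119372 0.0
[[-0.969  0.246 -0.015]
 [ 0.246  0.969 -0.001]
 [ 0.015 -0.004 -1.   ]]
q [ 0.152  0.277  1.23  -0.015  1.634 -2.881]
tool y yaw 173.72357131766657 shares [ 0.446 -0.161  1.75 ] pos [496.21  189.561 339.114] Mz 0.0820468553150697
```

View pics/p5.png

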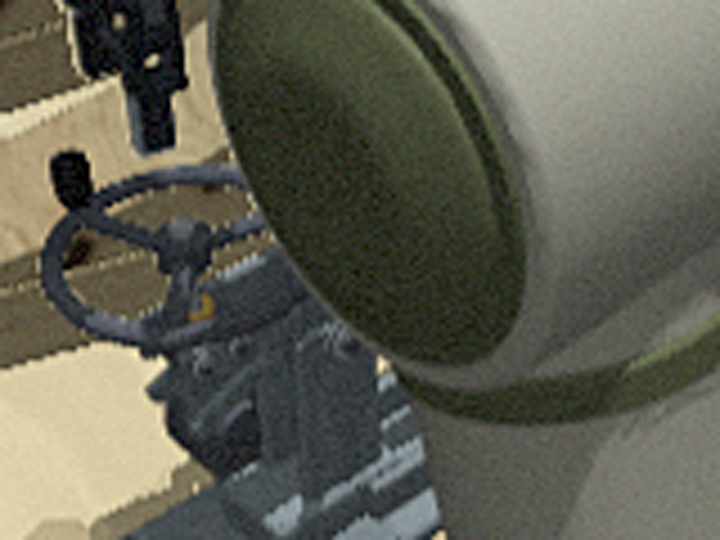

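The gripper hangs by the wheel, but the last joint hit its limit, so I'll turn back to the next window at 116.6°.

>>> arm_command([
  [[0.85,0,0,0,0,0,1],[0.85,0,0,0,0,0,1],[0.85,0,0,0,0,0,1],[0.85,0,0,0,0,0,1],[0.85,0,0,0,0,0,1],[0.85,0,0,0,0,0,1],[0.85,0,0,0,0,0,0.6],[0.85,0,0,0,0,0,0]],
])

```text
time_s: 14.15
eef_pos: [496.0, 190.1, 339.1]
ee_rot: [-0.0, -0.234, 0.972, -0.007]
force: [-0.0, -0.5, -0.3]
grip_width: 0.847
grip_force: 0.0
```

```bash
python3 -c "
from h import *
wh(252)
cv2.imwrite('pics/t6.png',capture('top')[185:225,290:365,::-1])
m=lambda f:cv2.imread(f)
a=m('pics/top0.png')[185:225,290:365];b=m('pics/t6.png')
cv2.imwrite('pics/p6.png',cv2.convertScaleAbs(cv2.resize(np.vstack([a,b]),None,fx=7,fy=7,interpolation=2),alpha=1.3))"
```

```text
t 14.15 saw [130.653   1.071 339.117] F saw [-0.458  0.077 -0.342] M [ 0.011  0.021 -0.048] w 0.8469968494335508 0.0
[[-0.326  0.945 -0.015]
 [ 0.945  0.326 -0.001]
 [ 0.004 -0.014 -1.   ]]
q [ 0.153  0.277  1.23  -0.015  1.634 -1.89 ]
tool y yaw 117.0311890816444 shares [ 0.113 -0.474  1.75 ] pos [496.011 190.141 339.117] Mz -0.047587906684240414
```

View pics/p6.png

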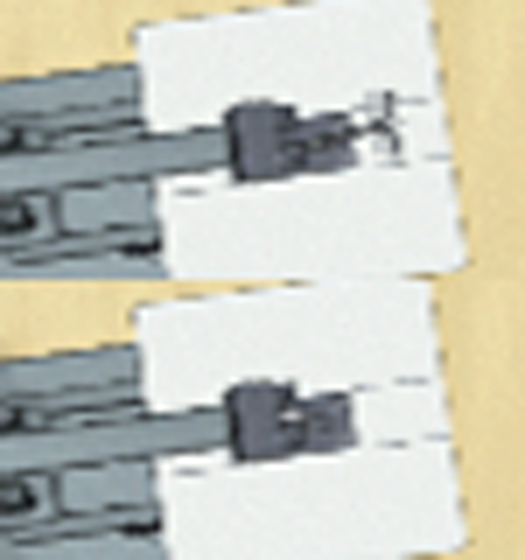

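The lower half shows the blade back in the hook: its bright top is at (293,415) and the pin in front is gone. Now I'll go into the wheel.

>>> arm_command([
  [[0.85,0.11,-0.47,0,0,0,0],[0.85,0,0,0.4,0,0.09,0],[0.85,0,0,0.4,0,0,0],[0.85,0,0,0.2,0,0,0],[0.85,0,0,0.2,0,0,0],[0.85,0,0,0.1,0,0,0],[0.85,0,0,0.1,0,0,0],[0.85,0,0,0,0,0,0]],
])

```text
time_s: 15.2
eef_pos: [501.6, 165.2, 269.3]
ee_rot: [-0.007, -0.233, 0.972, -0.009]
force: [-0.0, 0.4, 0.4]
grip_width: 0.849
grip_force: 0.0
```

```bash
python3 -c "
from h import *
wh(252)"
```

```text
t 15.2 saw [105.197  -1.034 269.292] F saw [ 0.385 -0.006  0.433] M [ 0.036 -0.065 -0.002] w 0.848809984122504 0.0
[[-0.325  0.945 -0.019]
 [ 0.945  0.326  0.012]
 [ 0.018 -0.014 -1.   ]]
q [ 0.106  0.297  1.38  -0.02   1.476 -1.933]
tool y yaw 116.97606301355795 shares [-0.013  0.001  0.346] pos [501.628 165.223 269.292] Mz -0.0019671335286974676
```

>>> arm_command([
  [[0.85,0,0,0.1,-0.09,-0.12,0],[0.85,0,0,0.1,0,0,0],[0.85,0,0,0.1,0,0,0],[0.85,0,0,0.04,0,0,0],[0.85,0,0,0,0,0,0]],
])

```text
time_s: 15.82
eef_pos: [501.6, 165.2, 252.3]
ee_rot: [0.0, -0.233, 0.972, -0.0]
force: [-0.6, -0.5, -0.0]
grip_width: 0.85
grip_force: 0.0
```

```bash
python3 -c "
from h import *
wh(252)"
```

```text
t 15.825 saw [105.138  -0.983 252.309] F saw [-0.387  0.651 -0.026] M [ 0.009  0.026 -0.018] w 0.8497731330348348 0.0
[[-0.326  0.946 -0.001]
 [ 0.946  0.326 -0.   ]
 [ 0.    -0.001 -1.   ]]
q [ 0.096  0.296  1.425 -0.001  1.42  -1.945]
tool y yaw 116.97234857574176 shares [-0.008 -0.003  0.006] pos [501.585 165.157 252.309] Mz -0.017943510337202317
```

>>> arm_command([
  [[0.85,0,0,0.004,0,0,1],[0.85,0,0,0.004,0,0,1],[0.85,0,0,0.004,0,0,1],[0.85,0,0,0.004,0,0,1],[0.85,0,0,0.004,0,0,1],[0.85,0,0,0.004,0,0,1],[0.85,0,0,0.004,0,0,1],[0.85,0,0,0.004,0,0,1]],
])

```text
time_s: 16.82
eef_pos: [501.7, 165.1, 251.0]
ee_rot: [0.001, 0.359, 0.933, -0.0]
force: [0.6, 0.3, 0.3]
grip_width: 0.846
grip_force: 0.0
```

```bash
python3 -c "
from h import *
wh(252)"
```

```text
t 16.825 saw [105.104  -1.105 250.997] F saw [ 0.255 -0.608  0.251] M [0.033 0.033 0.037] w 0.8464049008557428 0.0
[[ 0.767  0.642 -0.001]
 [ 0.642 -0.767 -0.001]
 [-0.001  0.    -1.   ]]
q [ 0.096  0.296  1.428 -0.001  1.417 -0.74 ]
tool y yaw 47.932815169950636 shares [-0.004  0.005 -0.02 ] pos [501.71  165.14  250.997] Mz 0.03678333187009655
```

>>> arm_command([
  [[0.85,0,0,0.004,0,0,1],[0.85,0,0,0.004,0,0,1],[0.85,0,0,0.004,0,0,1],[0.85,0,0,0.004,0,0,1],[0.85,0,0,0.004,0,0,1],[0.85,0,0,0.004,0,0,1],[0.85,0,0,0.004,0,0,1],[0.85,0,0,0.004,0,0,1]],
])

```text
time_s: 17.82
eef_pos: [501.7, 165.2, 249.4]
ee_rot: [0.0, 0.823, 0.568, 0.0]
force: [-0.3, -0.4, -0.5]
grip_width: 0.849
grip_force: 0.0
```

```bash
cat >> h.py <<'E'
def ring(img,n="top",z=300,r=72):
    c=get_calibration(n); a=np.radians(np.arange(0,360,10))
    P=np.c_[502+r*np.cos(a),165+r*np.sin(a),np.full(36,float(z))]
    uv=cv2.projectPoints(P,c["rvec"],c["tvec"],c["intrinsics"],None)[0][:,0]
    g=cv2.blur(img,(3,3)).max(2); print(n,[int(g[int(round(v)),int(round(u))]) for u,v in uv])
E
python3 -c "
from h import *
wh(252)
for n in('top','scene'): ring(cv2.imread('pics/%s0.png'%n),n); ring(capture(n),n)"
```

```text
t 17.825 saw [105.116  -1.121 249.401] F saw [-0.329  0.307 -0.544] M [-0.021 -0.005  0.003] w 0.848775663192146 0.0
[[ 0.876 -0.482 -0.001]
 [-0.482 -0.876 -0.001]
 [-0.     0.001 -1.   ]]
q [ 0.096  0.297  1.431 -0.001  1.413  0.46 ]
tool y yaw -20.82262079419323 shares [ 0.003  0.005 -0.052] pos [501.725 165.155 249.401] Mz 0.003496063633504135
top [88, 105, 42, 28, 124, 133, 144, 164, 157, 73, 51, 54, 64, 76, 67, 142, 88, 80, 85, 75, 76, 79, 75, 78, 77, 77, 76, 78, 77, 77, 75, 75, 73, 77, 82, 89]
top [83, 106, 71, 95, 116, 135, 146, 153, 163, 155, 140, 120, 89, 66, 47, 109, 60, 48, 73, 160, 76, 48, 48, 46, 69, 76, 70, 71, 69, 68, 55, 41, 40, 37, 54, 93]
scene [127, 132, 117, 20, 63, 135, 131, 127, 132, 75, 42, 36, 75, 70, 69, 83, 51, 96, 101, 63, 89, 67, 79, 127, 85, 69, 71, 69, 69, 68, 114, 128, 127, 127, 131, 130]
scene [132, 136, 122, 16, 68, 138, 135, 132, 136, 52, 34, 40, 78, 73, 74, 66, 39, 78, 68, 57, 37, 33, 35, 36, 36, 35, 33, 33, 36, 35, 34, 35, 46, 28, 57, 22]
```

```bash
python3 -c "
from h import *
for n in('top','scene'):
    c=get_calibration(n); p=cv2.projectPoints(np.array([[564.6,196.3,300.]]),c['rvec'],c['tvec'],c['intrinsics'],None)[0][0,0]; u,v=p.round().astype(int); print(n,u,v)
    a=cv2.imread('pics/%s0.png'%n).max(2); b=capture(n).max(2)
    for y in range(v-9,v+12,1): print(''.join('%4d'%k for k in a[y,u-8:u+10:2]),'  |',''.join('%4d'%k for k in b[y,u-8:u+10:2]))
"
```

```text
top 245 193
 176 174 176 179 180 180 178 177 178   |  174 176 176 179 179 179 178 177 177
 169 177 176 178 179 180 181 180 176   |  167 177 178 178 179 182 180 177 177
 171 175 176 178 180 183 175 179 177   |  171 175 175 179 179 181 175 176 177
 179 176 175 179 179 179 157 176 180   |  176 174 174 179 181 181 158 174 179
 174 176 179 180 180 157 140 131 179   |  174 175 176 178 181 155 141 133 176
 174 176 178 177 158 143 144 142 131   |  172 175 177 178 158 143 143 139 130
 175 176 177 140  11 107 142 121  69   |  175 178 178 138  12 104 139 122  69
 178 174 180  15  24  11  46  73  79   |  174 172 177  22  26  30  60  65  72
 175 175 161  22  33  19  53  78  86   |  136 106 116  59  89  87  90  96  83
 174 176 148  22  35  24  57  70  65   |   82  87  90  98 101 103 107 106  85
 176 176 162  22  30  22  42  77 133   |  101 106 108 112 112 114 115 119  90
 175 178 143  37  20   7  48 148 144   |  114 117 117 117 120 121 123 124  89
 177 179  79  67  23  34  66 143 140   |  124 124 126 127 128 131 129 134  94
 177 143  78  82  88 102  89 126 136   |  128 130 132 133 133 134 134 135 
[... 1501 characters left out ...]
129 141   1  20  17   5 148 134 132   |  133 149  16   8  13  16 154 136 139
 133 142   6  27  14  26 154 128 132   |  136 152   3   0  14  13 157 134 137
 132 142   0  10  22  12 123 129 137   |  135 144  11   0  25  18 126 137 138
 129 139   9   0  18   6  68 137 101   |  136 144  17  18   1  16  75 136 109
 138 140  29  27  17   1  40 109  84   |  135 140  26  16   6   3  38 110  80
 137 135  24  28  16  13  40  81  79   |  135 139  32   8  19  16  40  85  76
 133 134  80  23  19   0  35  81  49   |  138 139  82   0   0   1  36  79  52
 133 131 126  11   9   9  34  74  32   |  134 133 134   0   9  21  44  66  33
 129 125 132  23   0   2  37  47  22   |  131 131 140  20   9  15  42  53  29
```

```bash
python3 -c "
from h import *
c=get_calibration('scene')
for dz in(0,5,10,15,20):
  P=np.array([[496.2+r*np.cos(np.radians(173.7)),189.6+r*np.sin(np.radians(173.7)),339.+dz] for r in(-57,-40,0,40,57)])
  uv=cv2.projectPoints(P,c['rvec'],c['tvec'],c['intrinsics'],None)[0][:,0]; print(dz,((uv-[210,160])*4.5).round(0).tolist())
"
```

```text
0 [[93.0, 96.0], [104.0, 112.0], [131.0, 150.0], [160.0, 192.0], [172.0, 210.0]]
5 [[92.0, 88.0], [103.0, 104.0], [130.0, 142.0], [159.0, 183.0], [171.0, 202.0]]
10 [[91.0, 80.0], [102.0, 95.0], [129.0, 134.0], [157.0, 175.0], [170.0, 193.0]]
15 [[90.0, 72.0], [100.0, 87.0], [127.0, 126.0], [156.0, 166.0], [169.0, 185.0]]
20 [[88.0, 64.0], [99.0, 79.0], [126.0, 117.0], [155.0, 158.0], [168.0, 176.0]]
```

Comparing the crank patch before and after shows the wheel hasn't moved. Projecting the TCP into the earlier picture puts the open fingertips about 20 mm behind it, so they passed above the spokes. I'll turn back to 116.6°, where the body also clears the crank, and go about 16 mm lower.

>>> arm_command([
  [[0.85,0,0,0,0,0,-1],[0.85,0,0,0,0,0,-1],[0.85,0,0,0,0,0,-1],[0.85,0,0,0,0,0,-1],[0.85,0,0,0,0,0,-1],[0.85,0,0,0,0,0,-1],[0.85,0,0,0,0,0,-1],[0.85,0,0,0,0,0,-1]],
])

```text
time_s: 19.02
eef_pos: [501.6, 165.1, 249.3]
ee_rot: [0.0, 0.353, 0.936, -0.0]
force: [-0.6, -0.4, -0.5]
grip_width: 0.853
grip_force: 0.0
```

>>> arm_command([
  [[0.85,0,0,0,0,0,-1],[0.85,0,0,0,0,0,-1],[0.85,0,0,0,0,0,-1],[0.85,0,0,0,0,0,-1],[0.85,0,0,0,0,0,-1],[0.85,0,0,0,0,0,-1],[0.85,0,0,0,0,0,-1],[0.85,0,0,0,0,0,-1]],
])

```text
time_s: 20.02
eef_pos: [501.7, 165.1, 249.3]
ee_rot: [0.0, -0.237, 0.972, -0.0]
force: [-0.1, -0.6, 0.1]
grip_width: 0.848
grip_force: 0.0
```

>>> arm_command([
  [[0.85,0,0,0.08,0,0,0],[0.85,0,0,0.08,0,0,0],[0.85,0,0,0,0,0,0]],
])

```text
time_s: 20.4
eef_pos: [501.5, 165.1, 240.8]
ee_rot: [-0.0, -0.233, 0.973, -0.0]
force: [-0.4, -1.1, 0.7]
grip_width: 0.85
grip_force: 0.0
```

>>> arm_command([
  [[0.85,0,0,0.08,0,0,0],[0.85,0,0,0.08,0,0,0],[0.85,0,0,0,0,0,0]],
])

```text
time_s: 20.78
eef_pos: [501.5, 165.1, 232.8]
ee_rot: [-0.0, -0.233, 0.972, -0.0]
force: [-0.1, 0.3, -0.2]
grip_width: 0.85
grip_force: 0.0
```

```bash
python3 -c "
from h import *
wh(234)"
```

```text
t 20.775 saw [105.089  -0.863 232.824] F saw [ 0.281  0.055 -0.157] M [ 0.011 -0.034  0.033] w 0.8502608656390493 0.0
[[-0.325  0.946 -0.001]
 [ 0.946  0.325  0.   ]
 [ 0.    -0.    -1.   ]]
q [ 0.096  0.308  1.46  -0.001  1.374 -1.945]
tool y yaw 116.95954527730173 shares [-0.01  -0.003 -0.024] pos [501.473 165.093 232.824] Mz 0.03315984188274661
```

>>> arm_command([
  [[0.85,0,0,0.004,0,0,1],[0.85,0,0,0.004,0,0,1],[0.85,0,0,0.004,0,0,1],[0.85,0,0,0.004,0,0,1]],
])

```text
time_s: 21.28
eef_pos: [502.0, 165.0, 232.5]
ee_rot: [0.001, 0.067, 0.998, -0.0]
force: [1.6, -1.5, -1.1]
grip_width: 0.849
grip_force: 0.9
```

```bash
cat >> h.py <<'E'
def mz(): 
    s=sense(); print("t",s["time_s"],"F",s["force"].round(1),"M",s["wrist_torque"].round(3),"q6",s["joints"][5].round(2),"p",s["eef_pos"].round(1))
E
python3 -c "
from h import *
mz(); ring(capture('scene'),'scene')"
```

```text
t 21.275 F [ 1.6 -1.5 -1.1] M [-0.063 -0.291  0.067] q6 -1.34 p [502.  165.  232.5]
scene [14, 53, 64, 26, 14, 62, 122, 135, 136, 51, 42, 40, 32, 58, 50, 58, 62, 77, 53, 53, 29, 36, 33, 33, 35, 35, 35, 35, 35, 33, 35, 34, 35, 19, 9, 14]
```

>>> arm_command([
  [[0.85,0,0,0.004,0,0,1],[0.85,0,0,0.004,0,0,1],[0.85,0,0,0.004,0,0,1],[0.85,0,0,0.004,0,0,1],[0.85,0,0,0.004,0,0,1],[0.85,0,0,0.004,0,0,1],[0.85,0,0,0.004,0,0,1],[0.85,0,0,0.004,0,0,1]],
])

```text
time_s: 22.32
eef_pos: [501.3, 164.8, 230.8]
ee_rot: [0.0, 0.618, 0.786, -0.001]
force: [-2.6, -2.2, 0.7]
grip_width: 0.852
grip_force: 1.0
```

```bash
python3 -c "
from h import *
mz()"
```

```text
t 22.325 F [-2.6 -2.2  0.7] M [-0.275  0.317  0.061] q6 -0.14 p [501.3 164.8 230.8]
```

>>> arm_command([
  [[0.85,0,0,0.004,0,0,1],[0.85,0,0,0.004,0,0,1],[0.85,0,0,0.004,0,0,1],[0.85,0,0,0.004,0,0,1],[0.85,0,0,0.004,0,0,1],[0.85,0,0,0.004,0,0,1],[0.85,0,0,0.004,0,0,1],[0.85,0,0,0.004,0,0,1]],
])

```text
time_s: 23.32
eef_pos: [501.1, 165.4, 229.1]
ee_rot: [-0.0, 0.954, 0.3, -0.0]
force: [-2.8, 2.2, -1.3]
grip_width: 0.852
grip_force: 1.0
```

```bash
python3 -c "
from h import *
mz()"
```

```text
t 23.325 F [-2.8  2.2 -1.3] M [0.235 0.383 0.072] q6 1.06 p [501.1 165.4 229.1]
```

>>> arm_command([
  [[0.85,0,0,0.004,0,0,1],[0.85,0,0,0.004,0,0,1],[0.85,0,0,0.004,0,0,1],[0.85,0,0,0.004,0,0,1],[0.85,0,0,0.004,0,0,1],[0.85,0,0,0.004,0,0,1],[0.85,0,0,0.004,0,0,1],[0.85,0,0,0.004,0,0,1]],
])

```text
time_s: 24.32
eef_pos: [501.5, 165.6, 227.6]
ee_rot: [-0.0, 0.957, -0.291, 0.0]
force: [-0.2, 1.8, -0.1]
grip_width: 0.854
grip_force: 1.0
```

```bash
python3 -c "
from h import *
mz()"
```

```text
t 24.325 F [-0.2  1.8 -0.1] M [0.373 0.03  0.076] q6 2.26 p [501.5 165.6 227.6]
```

>>> arm_command([
  [[0.85,0,0,0.004,0,0,1],[0.85,0,0,0.004,0,0,1],[0.85,0,0,0.004,0,0,1]],
])

```text
time_s: 24.7
eef_pos: [501.5, 165.5, 227.0]
ee_rot: [-0.0, 0.868, -0.497, 0.0]
force: [-0.2, 2.5, -0.6]
grip_width: 0.852
grip_force: 1.0
```

```bash
python3 -c "
from h import *
mz(); wh(228)"
```

```text
t 24.7 F [-0.2  2.5 -0.6] M [0.345 0.021 0.072] q6 2.71 p [501.5 165.5 227. ]
t 24.7 saw [105.481  -0.954 226.977] F saw [ 2.507 -0.105 -0.623] M [0.345 0.021 0.072] w 0.8524249358956402 0.9646746871294454
[[-0.924 -0.382  0.   ]
 [-0.382  0.924 -0.   ]
 [-0.    -0.    -1.   ]]
q [0.097 0.311 1.47  0.    1.36  2.707]
tool y yaw -149.58495568226627 shares [ 0.01  -0.006 -0.02 ] pos [501.508 165.493 226.977] Mz 0.07154469470886522
```

>>> arm_command([
  [[0.85,0,0,0,0,0,-0.9],[0.85,0,0,-0.3,0,0,0],[0.85,0,0,-0.3,0,0,0],[0.85,0,0,0,0,0,0],[0.85,0,0,0,0,0,-1],[0.85,0,0,0,0,0,-1],[0.85,0,0,0,0,0,-1],[0.85,0,0,0,0,0,-1]],
])

```text
time_s: 25.7
eef_pos: [501.5, 165.1, 256.8]
ee_rot: [0.0, 0.989, -0.149, 0.0]
force: [-0.6, -0.4, 0.7]
grip_width: 0.849
grip_force: 0.0
```

>>> arm_command([
  [[0.85,0,0,0,0,0,-1],[0.85,0,0,0,0,0,-1],[0.85,0,0,0,0,0,-1],[0.85,0,0,0,0,0,-1],[0.85,0,0,0,0,0,-1],[0.85,0,0,0,0,0,-1],[0.85,0,0,0,0,0,-1],[0.85,0,0,0,0,0,-1]],
])

```text
time_s: 26.7
eef_pos: [501.5, 165.1, 256.8]
ee_rot: [0.0, 0.9, 0.436, -0.0]
force: [0.4, -0.7, 0.0]
grip_width: 0.848
grip_force: 0.0
```

>>> arm_command([
  [[0.85,0,0,0,0,0,-1],[0.85,0,0,0,0,0,-1],[0.85,0,0,0,0,0,-1],[0.85,0,0,0,0,0,-1],[0.85,0,0,0,0,0,-1],[0.85,0,0,0,0,0,-1],[0.85,0,0,0,0,0,-1],[0.85,0,0,0,0,0,-1]],
])

```text
time_s: 27.7
eef_pos: [501.5, 165.1, 256.8]
ee_rot: [0.0, 0.497, 0.868, -0.0]
force: [-1.5, -0.2, 0.0]
grip_width: 0.853
grip_force: 0.0
```

>>> arm_command([
  [[0.85,0,0,0,0,0,-1],[0.85,0,0,0,0,0,-1],[0.85,0,0,0,0,0,-1],[0.85,0,0,0,0,0,-1],[0.85,0,0,0,0,0,-1],[0.85,0,0,0,0,0,-1],[0.85,0,0,0,0,0,-1],[0.85,0,0,0,0,0,-1]],
])

```text
time_s: 28.7
eef_pos: [501.5, 165.1, 256.8]
ee_rot: [0.0, -0.08, 0.997, -0.0]
force: [-0.1, 0.6, 0.1]
grip_width: 0.848
grip_force: 0.0
```

>>> arm_command([
  [[0.85,0,0,0,0,0,-1],[0.85,0,0,0,0,0,-1],[0.85,0,0,0,0,0,-1],[0.85,0,0,0,0,0,-1],[0.85,0,0,0,0,0,-1],[0.85,0,0,0,0,0,-1],[0.85,0,0,0,0,0,-0.9],[0.85,0,0,0,0,0,0]],
])

```text
time_s: 29.7
eef_pos: [501.5, 165.1, 256.9]
ee_rot: [-0.0, -0.56, 0.828, -0.0]
force: [0.0, 0.2, -0.5]
grip_width: 0.848
grip_force: 0.0
```

```bash
python3 -c "
from h import *
mz(); wh(226.5)"
```

```text
t 29.7 F [ 0.   0.2 -0.5] M [ 0.041 -0.031  0.005] q6 -2.66 p [501.5 165.1 256.9]
t 29.7 saw [105.073  -0.929 256.887] F saw [ 0.182 -0.057 -0.508] M [ 0.041 -0.031  0.005] w 0.8480826943681218 0.0
[[-0.867  0.498 -0.001]
 [ 0.498  0.867 -0.   ]
 [ 0.    -0.    -1.   ]]
q [ 0.096  0.293  1.417 -0.001  1.431 -2.664]
tool y yaw 158.1263359532578 shares [-0.006 -0.007  0.608] pos [501.54  165.086 256.887] Mz 0.004781262807557491
```

>>> arm_command([
  [[0.85,0,0,0.12,0,0,0],[0.85,0,0,0.12,0,0,0],[0.85,0,0,0.08,0,0,0],[0.85,0,0,0,0,0,0]],
])

```text
time_s: 30.2
eef_pos: [501.5, 165.1, 240.6]
ee_rot: [-0.0, -0.561, 0.828, -0.0]
force: [0.2, 0.6, -0.0]
grip_width: 0.848
grip_force: 0.0
```

>>> arm_command([
  [[0.85,0,0,0.08,0,0,0],[0.85,0,0,0.08,0,0,0],[0.85,0,0,0.08,0,0,0],[0.85,0,0,0.04,0,0,0],[0.85,0,0,0,0,0,0]],
])

```text
time_s: 30.82
eef_pos: [501.6, 165.1, 226.9]
ee_rot: [-0.0, -0.561, 0.828, -0.0]
force: [-0.2, -0.6, 0.2]
grip_width: 0.85
grip_force: 0.0
```

>>> arm_command([
  [[0.85,0,0,0.004,0,0,1],[0.85,0,0,0.004,0,0,1],[0.85,0,0,0.004,0,0,1],[0.85,0,0,0.004,0,0,1]],
])

```text
time_s: 31.32
eef_pos: [501.3, 165.2, 226.3]
ee_rot: [-0.0, -0.289, 0.957, -0.0]
force: [-1.8, 0.2, 0.2]
grip_width: 0.853
grip_force: 1.0
```

```bash
python3 -c "
from h import *
mz(); wh(226.5)"
```

```text
t 31.325 F [-1.8  0.2  0.2] M [0.079 0.302 0.085] q6 -2.06 p [501.3 165.2 226.3]
t 31.325 saw [105.169  -0.726 226.286] F saw [0.469 1.783 0.215] M [0.079 0.302 0.085] w 0.8532314167903609 0.972244530566968
[[-0.432  0.902 -0.   ]
 [ 0.902  0.432  0.   ]
 [ 0.    -0.    -1.   ]]
q [ 0.096  0.312  1.472 -0.     1.359 -2.06 ]
tool y yaw 123.56877840767632 shares [-0.012 -0.007 -0.004] pos [501.326 165.153 226.286] Mz 0.08545409433052736
```

>>> arm_command([
  [[0.85,0,0,0.004,0,0,1],[0.85,0,0,0.004,0,0,1],[0.85,0,0,0.004,0,0,1],[0.85,0,0,0.004,0,0,1],[0.85,0,0,0.004,0,0,1],[0.85,0,0,0.004,0,0,1],[0.85,0,0,0.004,0,0,1],[0.85,0,0,0.004,0,0,1]],
])

```text
time_s: 32.33
eef_pos: [501.5, 165.5, 224.7]
ee_rot: [0.0, 0.302, 0.953, 0.0]
force: [-0.5, 2.0, -0.1]
grip_width: 0.852
grip_force: 1.0
```

```bash
python3 -c "
from h import *
mz()"
```

```text
t 32.325 F [-0.5  2.  -0.1] M [0.289 0.142 0.072] q6 -0.86 p [501.5 165.5 224.7]
```

>>> arm_command([
  [[0.85,0,0,0.004,0,0,1],[0.85,0,0,0.004,0,0,1],[0.85,0,0,0.004,0,0,1],[0.85,0,0,0.004,0,0,1],[0.85,0,0,0.004,0,0,1],[0.85,0,0,0.004,0,0,1],[0.85,0,0,0.004,0,0,1],[0.85,0,0,0.004,0,0,1]],
])

```text
time_s: 33.33
eef_pos: [501.6, 165.5, 223.1]
ee_rot: [0.0, 0.788, 0.616, 0.0]
force: [0.6, 1.6, -0.2]
grip_width: 0.85
grip_force: 0.8
```

```bash
python3 -c "
from h import *
mz()"
```

```text
t 33.325 F [ 0.6  1.6 -0.2] M [ 0.318 -0.038  0.086] q6 0.34 p [501.6 165.5 223.1]
```

Wheel turned about 7.3 rad so far and still slack.

>>> arm_command([
  [[0.85,0,0,0.004,0,0,1],[0.85,0,0,0.004,0,0,1],[0.85,0,0,0.004,0,0,1],[0.85,0,0,0.004,0,0,1],[0.85,0,0,0.004,0,0,1],[0.85,0,0,0.004,0,0,1],[0.85,0,0,0.004,0,0,1],[0.85,0,0,0.004,0,0,1]],
])

```text
time_s: 34.33
eef_pos: [502.0, 165.3, 221.6]
ee_rot: [0.0, 0.998, 0.064, 0.001]
force: [1.4, 1.1, 0.1]
grip_width: 0.851
grip_force: 0.8
```

```bash
python3 -c "
from h import *
mz()"
```

```text
t 34.325 F [1.4 1.1 0.1] M [ 0.124 -0.337  0.064] q6 1.54 p [502.  165.3 221.6]
```

>>> arm_command([
  [[0.85,0,0,0.004,0,0,1],[0.85,0,0,0.004,0,0,1],[0.85,0,0,0.004,0,0,1],[0.85,0,0,0.004,0,0,1],[0.85,0,0,0.004,0,0,1],[0.85,0,0,0.004,0,0,1],[0.85,0,0,0.004,0,0,1],[0.85,0,0,0.004,0,0,1]],
])

```text
time_s: 35.33
eef_pos: [501.8, 164.6, 220.0]
ee_rot: [0.001, 0.86, -0.511, 0.001]
force: [-0.0, -2.5, -0.4]
grip_width: 0.851
grip_force: 1.6
```

```bash
python3 -c "
from h import *
mz()"
```

```text
t 35.325 F [-0.  -2.5 -0.4] M [-0.561  0.12   0.1  ] q6 2.74 p [501.8 164.6 220. ]
```

>>> arm_command([
  [[0.85,0,0,0,0,0,-0.9],[0.85,0,0,-0.3,0,0,0],[0.85,0,0,-0.3,0,0,0],[0.85,0,0,0,0,0,0],[0.85,0,0,0,0,0,-1],[0.85,0,0,0,0,0,-1],[0.85,0,0,0,0,0,-1],[0.85,0,0,0,0,0,-1]],
])

```text
time_s: 36.33
eef_pos: [501.5, 165.1, 249.6]
ee_rot: [0.0, 0.987, -0.164, 0.0]
force: [0.5, -0.2, 0.2]
grip_width: 0.851
grip_force: 0.0
```

>>> arm_command([
  [[0.85,0,0,0,0,0,-1],[0.85,0,0,0,0,0,-1],[0.85,0,0,0,0,0,-1],[0.85,0,0,0,0,0,-1],[0.85,0,0,0,0,0,-1],[0.85,0,0,0,0,0,-1],[0.85,0,0,0,0,0,-1],[0.85,0,0,0,0,0,-1]],
])

```text
time_s: 37.33
eef_pos: [501.5, 165.1, 249.6]
ee_rot: [0.0, 0.907, 0.422, -0.0]
force: [-0.1, 0.6, -1.0]
grip_width: 0.854
grip_force: 0.0
```

>>> arm_command([
  [[0.85,0,0,0,0,0,-1],[0.85,0,0,0,0,0,-1],[0.85,0,0,0,0,0,-1],[0.85,0,0,0,0,0,-1],[0.85,0,0,0,0,0,-1],[0.85,0,0,0,0,0,-1],[0.85,0,0,0,0,0,-1],[0.85,0,0,0,0,0,-1]],
])

```text
time_s: 38.33
eef_pos: [501.5, 165.1, 249.6]
ee_rot: [0.0, 0.51, 0.86, -0.0]
force: [-0.9, -0.1, 0.4]
grip_width: 0.85
grip_force: 0.0
```

>>> arm_command([
  [[0.85,0,0,0,0,0,-1],[0.85,0,0,0,0,0,-1],[0.85,0,0,0,0,0,-1],[0.85,0,0,0,0,0,-1],[0.85,0,0,0,0,0,-1],[0.85,0,0,0,0,0,-1],[0.85,0,0,0,0,0,-1],[0.85,0,0,0,0,0,-1]],
])

```text
time_s: 39.33
eef_pos: [501.5, 165.1, 249.6]
ee_rot: [0.0, -0.065, 0.998, -0.0]
force: [-0.4, 0.6, 0.3]
grip_width: 0.854
grip_force: 0.0
```

>>> arm_command([
  [[0.85,0,0,0,0,0,-1],[0.85,0,0,0,0,0,-1],[0.85,0,0,0,0,0,-1],[0.85,0,0,0,0,0,-1],[0.85,0,0,0,0,0,-1],[0.85,0,0,0,0,0,-1],[0.85,0,0,0,0,0,-0.9],[0.85,0,0,0,0,0,0]],
])

```text
time_s: 40.33
eef_pos: [501.5, 165.1, 249.6]
ee_rot: [-0.0, -0.547, 0.837, -0.0]
force: [0.2, -1.1, -0.3]
grip_width: 0.848
grip_force: 0.0
```

```bash
python3 -c "
from h import *
mz(); wh(219.5)"
```

```text
t 40.325 F [ 0.2 -1.1 -0.3] M [ 0.019 -0.001 -0.   ] q6 -2.63 p [501.5 165.1 249.6]
t 40.325 saw [105.083  -0.915 249.649] F saw [-1.063 -0.004 -0.285] M [ 0.019 -0.001 -0.   ] w 0.8479613308179919 0.0
[[-0.852  0.524 -0.001]
 [ 0.524  0.852 -0.   ]
 [ 0.    -0.    -1.   ]]
q [ 0.096  0.297  1.43  -0.001  1.414 -2.633]
tool y yaw 156.3911625066823 shares [-0.006 -0.008  0.603] pos [501.526 165.094 249.649] Mz -0.0004167170450094105
```

>>> arm_command([
  [[0.85,0,0,0.12,0,0,0],[0.85,0,0,0.12,0,0,0],[0.85,0,0,0.08,0,0,0],[0.85,0,0,0,0,0,0]],
])

```text
time_s: 40.83
eef_pos: [501.5, 165.1, 233.4]
ee_rot: [-0.0, -0.548, 0.836, -0.0]
force: [0.1, 0.6, 0.9]
grip_width: 0.853
grip_force: 0.0
```

>>> arm_command([
  [[0.85,0,0,0.08,0,0,0],[0.85,0,0,0.08,0,0,0],[0.85,0,0,0.08,0,0,0],[0.85,0,0,0.04,0,0,0],[0.85,0,0,0,0,0,0]],
])

```text
time_s: 41.45
eef_pos: [501.6, 165.1, 219.7]
ee_rot: [-0.0, -0.548, 0.836, -0.0]
force: [-0.3, 0.1, -0.5]
grip_width: 0.85
grip_force: 0.0
```

>>> arm_command([
  [[0.85,0,0,0.004,0,0,1],[0.85,0,0,0.004,0,0,1],[0.85,0,0,0.004,0,0,1],[0.85,0,0,0.004,0,0,1],[0.85,0,0,0.004,0,0,1],[0.85,0,0,0.004,0,0,1]],
])

```text
time_s: 42.2
eef_pos: [502.5, 165.4, 219.0]
ee_rot: [0.002, -0.128, 0.992, -0.0]
force: [3.3, 0.5, -1.2]
grip_width: 0.849
grip_force: 2.1
```

```bash
python3 -c "
from h import *
mz()"
```

```text
t 42.2 F [ 3.3  0.5 -1.2] M [ 0.328 -0.796  0.131] q6 -1.73 p [502.5 165.4 219. ]
```

>>> arm_command([
  [[0.85,0,0,0.004,0,0,1],[0.85,0,0,0.004,0,0,1],[0.85,0,0,0.004,0,0,1],[0.85,0,0,0.004,0,0,1],[0.85,0,0,0.004,0,0,1],[0.85,0,0,0.004,0,0,1],[0.85,0,0,0.004,0,0,1],[0.85,0,0,0.004,0,0,1]],
])

```text
time_s: 43.2
eef_pos: [502.4, 163.8, 217.5]
ee_rot: [0.002, 0.455, 0.891, -0.001]
force: [1.7, -8.1, 1.3]
grip_width: 0.853
grip_force: 3.8
```

```bash
python3 -c "
from h import *
mz()"
```

```text
t 43.2 F [ 1.7 -8.1  1.3] M [-1.237 -0.136  0.307] q6 -0.53 p [502.4 163.8 217.5]
```

>>> arm_command([
  [[0.85,0,0,0.004,0,0,1],[0.85,0,0,0.004,0,0,1],[0.85,0,0,0.004,0,0,1],[0.85,0,0,0.004,0,0,1],[0.85,0,0,0.004,0,0,1],[0.85,0,0,0.004,0,0,1],[0.85,0,0,0.004,0,0,1]],
])

```text
time_s: 44.08
eef_pos: [500.3, 164.3, 216.3]
ee_rot: [0.0, 0.84, 0.543, -0.002]
force: [-10.1, -5.5, 8.5]
grip_width: 0.851
grip_force: 5.7
```

```bash
python3 -c "
from h import *
mz()"
```

```text
t 44.075 F [-10.1  -5.5   8.5] M [-0.592  2.003  0.392] q6 0.52 p [500.3 164.3 216.3]
```

>>> arm_command([
  [[0.85,0,0,-0.01,0,0,1],[0.85,0,0,-0.01,0,0,1]],
])

```text
time_s: 44.32
eef_pos: [499.7, 164.6, 216.5]
ee_rot: [-0.0, 0.911, 0.412, -0.003]
force: [-11.4, -3.9, 2.5]
grip_width: 0.85
grip_force: 6.0
```

```bash
python3 -c "
from h import *
mz()"
```

```text
t 44.325 F [-11.4  -3.9   2.5] M [-0.401  1.96   0.376] q6 0.82 p [499.7 164.6 216.5]
```

>>> arm_command([
  [[0.85,0,0,0.004,0,0,1],[0.85,0,0,0.004,0,0,1],[0.85,0,0,0.004,0,0,1]],
])

```text
time_s: 44.7
eef_pos: [499.4, 165.7, 216.2]
ee_rot: [-0.001, 0.98, 0.198, -0.002]
force: [-15.0, 2.1, 7.4]
grip_width: 0.848
grip_force: 6.7
```

```bash
python3 -c "
from h import *
mz(); print(sense()['tau'][5])"
```

```text
t 44.7 F [-15.    2.1   7.4] M [0.659 2.171 0.493] q6 1.27 p [499.4 165.7 216.2]
-1.082192324101925
```

>>> arm_command([
  [[0.85,0,0,0,0,0,1],[0.85,0,0,0,0,0,1]],
])

```text
time_s: 44.95
eef_pos: [499.4, 166.4, 216.2]
ee_rot: [-0.001, 0.999, 0.05, -0.002]
force: [-12.7, 6.2, 5.5]
grip_width: 0.852
grip_force: 7.2
```

```bash
python3 -c "
from h import *
mz()"
```

```text
t 44.95 F [-12.7   6.2   5.5] M [1.233 2.082 0.495] q6 1.57 p [499.4 166.4 216.2]
```

>>> arm_command([
  [[0.85,0,0,0,0,0,-1],[0.85,0,0,0,0,0,-0.2],[0.85,0,0,0,0,0,0],[0.85,0,0,-0.1,0,0,0],[0.85,0,0,-0.3,0,0,0],[0.85,0,0,-0.6,0,0,0],[0.85,0,0,-0.6,0,0,0],[0.85,0,0,0,0,0,0]],
])

```text
time_s: 45.95
eef_pos: [502.4, 165.2, 299.1]
ee_rot: [0.0, 0.99, 0.14, 0.003]
force: [0.4, -0.1, -1.0]
grip_width: 0.846
grip_force: 0.0
```

```bash
python3 -c "
from h import *
mz()
b=capture('top'); a=cv2.imread('pics/t6.png'); d=cv2.absdiff(a,np.ascontiguousarray(b[185:225,290:365,::-1])).max(2); print(d.mean()); ys,xs=np.where(d>50); print(len(xs), xs.min() if len(xs) else 0, xs.max() if len(xs) else 0)"
```

```text
t 45.95 F [ 0.4 -0.1 -1. ] M [ 0.026 -0.011  0.051] q6 1.39 p [502.4 165.2 299.1]
4.166666666666667
23 24 42
```

```bash
python3 -c "
from rig import *
print(finish_job())"
```

```text
the job is handed in; nothing more can be done
None
```

The blade is back in the hook and tensioned to about 0.5 Nm measured at the wheel (0.6 Nm is right, 0.45–0.8 allowed); the arm is clear, and the job was handed in at about 46 s with no verdict returned.

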